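Find and open the unlocked test hatch

ROBOT

A 7-joint arm with a two-finger parallel gripper is mounted at the origin on the work surface. World frame = base frame: x ahead of the robot, y to its left, z up, the work surface at z = 0. Lengths are in m, angles in rad, forces in N, time in s.
With the tool pointing down it reaches from about 0.425 to 0.925 m from the base axis. Payload 6.8 kg.
Tool frame: the origin (TCP) lies midway between the tips of the shut fingers; the grasp point (between the pads) lies 19 mm behind it; z points along the fingers, y is the direction in which the jaws open and shut (so a half turn about z gives the same grasp; the last joint's range is limited). The gripper opens to 85 mm and grips with 20 to 120 N. Pads are 22 mm wide; open, the fingers measure 114 mm over their backs; the gripper's body (76 mm by 85 mm) begins 54 mm behind the grasp point. The pads swing forward as they close: fully open they stand 13 mm farther back than shut.
Start: joints at [1.202, 0.477, 0.022, 1.555, -0.011, 1.109, -0.083], TCP at [0.174, -0.652, 0.231] pointing down, gripper open.
Joint ranges: [-2.96, 2.96], [-0.34, 2.1], [-1.41, 1.46], [0.24, 2.44], [-1.37, 4.51], [0.17, 1.92], [-2.96, 2.96]. Speed limits (rad/s): [2.39, 2.39, 3.14, 3.14, 3.14, 3.14, 3.14].

INTERFACE

Orientations are given as a rotation vector (axis times angle).
In Python, from bench import r gives the robot as it stands. The module is installed in compiled form; this text tells all that it offers.
- The arm moves only by the tool play_rows, never from a script. Its argument "plan" is a list of rows, each a list of 7 numbers: the shift along the world's x, y, z in mm, then the turn, a rotation vector about the world's x, y, z in rad, then the finger opening in mm, from 0 to 85.4. A call has 1 to 12 rows; each row is the pose to reach, as a shift and turn from the pose commanded when the call began; what a row does not reach only later rows make up. A row lasts 1/10 s, in which the tool goes at most 50 mm and 8.59 degrees, less where a joint would pass 70% of its speed; a pose out of reach is approached as far as the arm can. A call with a gripper value outside its range is refused whole. The fingers move at their own pace and stop on an object; "grip_force" is the grip in N (left out, the last holds). Time passes only in rows, so rows that repeat a pose let the fingers close. It gives the time, the measured TCP pose, the force and the opening at its end, in the units of the state.
- r.get_obs(): the state, without advancing time (a new reading comes with each control period).
- r.grab_frame(name): name is "side" or "top"; returns a dict with "color" (420x560x3 uint8, blue, green, red), "z_map" (420x560 float32, m along the optical axis (not along the pixel's ray), 0 where there is no reading), "camera_matrix" (3x3 intrinsics, pixels), "R" (3x3) and "t" (3): a world point X has camera coordinates R X + t. Camera axes: x right, y down, z forward; pixel columns grow to the right and rows downward; lengths in m; the calibration is good to about 2 mm. A picture is of the moment at which its call begins.
- r.hand_in(): hands the job in, once; it reports no verdict.
The state is a dict: "clock": time; "joints": joint angles; "qvel": joint speeds; "tau": joint torques, N m; "tcp_pos": TCP position; "orientation": TCP orientation; "contact_force": force on the tool from outside, world axes, zero at the start; "moment": the same for the moment, N m; "grip_width": finger opening in m.
Only numpy, scipy, OpenCV 4.12 (cv2) and the standard library are available. Lean on these libraries where they do the work, as an engineer would, in place of code of your own. Each camera call takes 0.05 s, during which the arm holds its last target.

TASK

One of the four identical aluminium hatches on the grey burn-in rack is unlocked and the other three are locked. With the fingertips alone, press gently near the end of one hatch after another until you find the one that rocks, then push that end down until the hatch stands open at a good 45 degrees, and leave it so. Do not force the locked hatches, and leave every loose thing on the rack and the bench where it is: nothing is to be picked up or shifted.

Things in the scene. Friction and masses are not known exactly. Their poses are not given: they have to be found in the camera images.
- rack: Grey test rack, fixed, a flat housing 240 (its x) by 430 (y) by 100 mm high; origin at the centre of its underside, x away from the robot, z up. Its flat top (z = 100 mm) holds a row of four identical aluminium hatches, centres at x = -20, y = +160, +75, -75, -160 mm. Solid between them: the land y = -39 to 39 mm, and the back deck x = 46 to 120 mm.
- place0 (a point): Centre of the upper face of the hatch at the rack's +y end, flush with the rack's top; axes as the rack's. All four hatches: 126 mm (x) by 66 mm (y), 5 mm thick, on a cross pivot along y through the centre. Three are locked and rigid. The unlocked one, anywhere in the row, tips either way: one end (-x or +x) sinks into its bay, the other rises.
- place1 (a point): The same point of the second hatch from the +y end. The unlocked hatch tips under 1 to 2 N pressed about 40 mm from its pivot; it is balanced and its lightly stiff pivot leaves it at the angle it was left at. The bays have 75 mm of free depth below the rack's top.
- place2 (a point): The same point of the third hatch from the +y end.
- place3 (a point): The same point of the fourth hatch, at the rack's -y end.
- hatch (a joint): Angle (rad) of the one unlocked hatch, wherever in the row it is; it does not tell which one that is. 0 = shut, flush; positive = its end nearest the robot (-x) is down and its far end up, negative = the other way round; stops at 1.05 either way.
- barrel: Bystander, loose, to be left alone: black lens barrel, 28 mm across, 22 mm high, standing on the land between the two pairs of hatches; origin at the centre of its underside
- tape: Bystander, loose, to be left alone: roll of tape, 64 mm across, 18 mm high, lying on the rack's back deck; origin at the centre of its underside
- cap: Bystander, loose, to be left alone: round black lens cap, 40 mm across, 12 mm high, on the rack's back deck; origin at the centre of its underside
- optic: Bystander, loose, to be left alone: black box-shaped optical module on a round foot, 55 x 55 mm, 110 mm high, on the bench; origin at the centre of its underside
- dropper: Bystander, loose, to be left alone: small bottle, 40 mm across, 85 mm high, on the bench; origin at the centre of its underside
- driver: Bystander, loose, to be left alone: screwdriver, 170 mm long, lying on the bench
- tray: Bystander, loose, to be left alone: white divided parts tray, 140 x 100 mm, 30 mm high, on the bench; origin at the centre of its underside

How it is judged:
By the outcome, as a careful person would: the job done as asked, in the order asked, and still so for the second after the job is handed in, with the robot touching nothing.
It also fails if it takes over 45 s, if anything falls off the work surface, if the arm or the gripper's body presses on something with over 40 N, if the wrist force passes 120 N, or if a joint passes its speed limit or range.

## Working session

There is one attempt and no reset: what is moved stays moved. The work goes in short steps, Python scripts to look and compute and a tool call to move; the robot and the scene stay as the last step left them, time stands still between calls to the robot, and variables do not carry over. Pictures are saved under pics/ and viewed, and the job is handed in when it is done.

Besides the shell and the picture viewer there is one more tool, called after ">>>" as name(argument=value, ...), one argument or row to a line, values as JSON. play_rows: Moves the arm, as the interface text tells. Its arguments: {"type":"object","properties":{"plan":{"type":"array"},"grip_force":{"type":"number"}},"required":["plan"]}

```bash
mkdir -p pics; python3 - <<'E'
from bench import r
import cv2,numpy as np
o=r.get_obs()
for k,v in o.items(): print(k,np.round(v,4))
for n in("top","side"):
    f=r.grab_frame(n); cv2.imwrite(f"pics/{n}0.png",f["color"]); np.savez(f"{n}0.npz",**f)
    print(n,f["camera_matrix"],f["R"],f["t"])
E
```

```text
clock 0.0
joints [ 1.2019  0.4778  0.0223  1.5565 -0.0115  1.1093 -0.0831]
qvel [ 0.001  -0.0012 -0.0004 -0.0024 -0.002  -0.0003  0.0005]
tau [-0.00000e+00 -5.96458e+01  1.60770e+00 -2.81195e+01  1.24000e-02
  9.10000e-03 -0.00000e+00]
tcp_pos [ 0.1739 -0.6516  0.2303]
orientation [-3.1131e+00 -4.0830e-01  6.0000e-04]
contact_force [ 0.3274  0.2188 -0.2939]
moment [-0.0085 -0.0057 -0.0006]
grip_width 0.0854
top [[431.79332647   0.         279.73458443]
 [  0.         431.79332647 206.9593624 ]
 [  0.           0.           1.        ]] [[ 0.01294065 -0.99974777  0.01835595]
 [-0.99807593 -0.01402791 -0.06039576]
 [ 0.06063802 -0.01753907 -0.99800572]] [-0.00528208  0.53226874  1.18591384]
side [[408.57581304   0.         281.42807548]
 [  0.         408.57581304 209.00979   ]
 [  0.           0.           1.        ]] [[ 0.95402084 -0.29926196  0.01692686]
 [-0.2001246  -0.67798639 -0.70730799]
 [ 0.22314656  0.67139908 -0.70670283]] [-0.51674596  0.17998903  0.90069943]
```

View pics/top0.png

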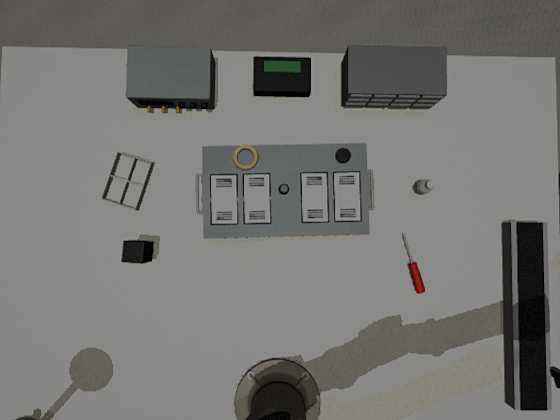

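View pics/side0.png

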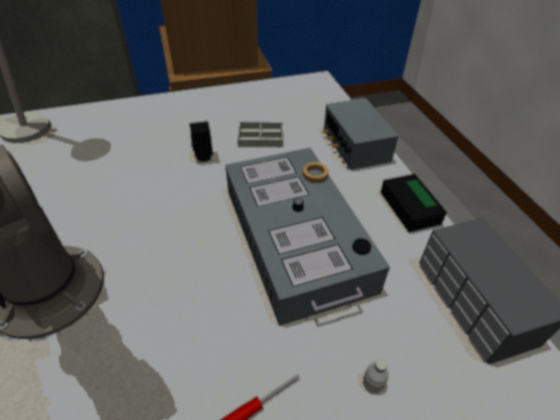

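The top view shows the rack at cols 203–368, rows 143–237, with hatches near cols 224, 257, 315 and 347 and row 198. The tape is at (245,157), the cap at (343,156) and the barrel at (284,188). The arm is at the right. Next I'll measure the hatches.

```bash
cat > h.py <<'E'
import numpy as np,cv2
def pt(f,u,v,z=None):
    K,R,t=f["camera_matrix"],f["R"],f["t"]
    d=R.T@np.linalg.solve(K,[u,v,1.]);c=-R.T@t
    s=(z-c[2])/d[2] if z is not None else float(f["z_map"][int(round(v)),int(round(u))])
    return c+s*d
E
python3 - <<'E'
import numpy as np,cv2
from h import pt
for n,roi in(("top",(205,165,160,65)),("side",(235,155,130,130))):
    f=dict(np.load(n+"0.npz")); c=f["color"]; g=c.max(2)
    x,y,w,h=roi; m=np.zeros_like(g); m[y:y+h,x:x+w]=(g[y:y+h,x:x+w]>150)*255
    m=cv2.morphologyEx(m,cv2.MORPH_CLOSE,np.ones((5,5)))
    cs,_=cv2.findContours(m,cv2.RETR_EXTERNAL,2)
    for k in cs:
        if cv2.contourArea(k)<300: continue
        q=k.reshape(-1,2).astype(float)
        P=np.array([pt(f,a,b,.1)[:2] for a,b in q],np.float32)*1000
        rc=cv2.minAreaRect(P); u,v=q.mean(0)
        print(n,np.round(q.mean(0)),"rect mm",np.round(rc[0],1),np.round(rc[1],1),round(rc[2],1),"depth pt",np.round(pt(f,u,v)*1000,1))
    if n=="top":
        for a,b in((210,150),(284,198),(360,230),(284,188),(137,251),(424,187),(345,156),(245,148)): print((a,b),np.round(pt(f,a,b)*1000,1))
E
python3 - <<'E'
import numpy as np,cv2
from h import pt
f=dict(np.load("top0.npz"))
X,Y=np.meshgrid(range(180,400),range(130,250))
P=np.array([pt(f,a,b) for a,b in zip(X.ravel(),Y.ravel())])*1000
s=P[(abs(P[:,2]-100)<6)]
rc=cv2.minAreaRect(s[:,:2].astype(np.float32)); print("rack",rc,np.median(s[:,2]))
E
```

```text
(210, 150) [672.8 186.5 101.9]
(284, 198) [550.5  -7.4 101. ]
(360, 230) [ 470.3 -205.2  100.4]
(284, 188) [574.1  -6.4 124.9]
(137, 251) [409.9 362.6 114.5]
(424, 187) [ 589.2 -386.9   60.6]
(345, 156) [ 661.4 -164.   109.2]
(245, 148) [677.1  95.  114. ]
side [247. 256.] rect mm [ 431.3 -102.8] [158.3  48.9] 77.2 depth pt [444.7 -30.5  -1.5]
side [343. 185.] rect mm [740.2  37.5] [ 98. 273.] 4.5 depth pt [7.686e+02 1.377e+02 1.000e-01]
rack ((573.6677856445312, -9.83197021484375), (240.7548370361328, 430.9033203125), 2.090529441833496) 99.5479577951952
```

```bash
python3 - <<'E'
import numpy as np,cv2
from h import pt
f=dict(np.load("top0.npz")); g=f["color"].min(2)
print(g[198,205:365:4], g[175:222:6,224])
for th in (125,140):
    m=np.zeros_like(g); m[166:230,207:364]=(g[166:230,207:364]>th)*255
    m=cv2.morphologyEx(m,cv2.MORPH_CLOSE,np.ones((3,3)))
    cs,_=cv2.findContours(m,cv2.RETR_EXTERNAL,1)
    for k in cs:
        if cv2.contourArea(k)<300: continue
        P=np.array([pt(f,a,b,.1)[:2] for a,b in k.reshape(-1,2)],np.float32)*1000
        print(th,[np.round(a,1) for a in cv2.minAreaRect(P)])
a=np.radians(2.09);R=np.array([[np.cos(a),-np.sin(a)],[np.sin(a),np.cos(a)]])
for y in(160,75,0,-75,-160): print(y,np.round([573.7,-9.8]+R@[-20,y],1), "end-40",np.round([573.7,-9.8]+R@[-60,y],1))
c=cv2.resize(f["color"][135:245,195:378],None,fx=4,fy=4,interpolation=cv2.INTER_CUBIC);cv2.imwrite("pics/crop.png",c)
E
```

```text
[ 99 100 139 140 139 139 137 136  81  98 140 137 138 138 137 137 118 102
 101 101  99 102  99  98  35 136 137 139 137 137 142  98  80 140 137 138
 139 139 138  85] [114  58 130 138 138 137 115 108]
125 [array([549.2,  64.4]), array([122.2,  63.8]), np.float64(2.4)]
125 [array([546., 149.]), array([122. ,  63.6]), np.float64(3.2)]
125 [array([554.5, -86.3]), array([119.9,  64.6]), np.float64(0.9)]
125 [array([ 558.3, -170.4]), array([121.3,  64.2]), np.float64(2.1)]
160 [547.9 149.4] end-40 [507.9 147.9]
75 [551.   64.4] end-40 [511.  63.]
0 [553.7 -10.5] end-40 [513.7 -12. ]
-75 [556.4 -85.5] end-40 [516.5 -86.9]
-160 [ 559.5 -170.4] end-40 [ 519.6 -171.9]
```

View pics/crop.png

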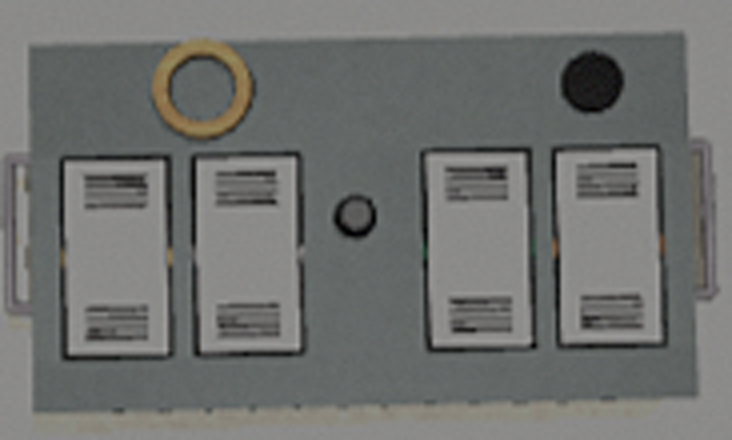

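Size, spacing and yaw all agree: the rack centre is (573.7, −9.8), yaw is +2.1° and the top is at z=100. I'll shut the fingers and go above the near end of hatch 3.

>>> play_rows(
  plan=[
    [0, 0, 0, 0, 0, 0, 0],
    [40, 60, 0, 0, 0, -0.02, 0],
    [75, 105, 0, 0, 0, -0.04, 0],
    [105, 148, 0, 0, 0, -0.06, 0],
    [133, 188, 0, 0, 0, -0.09, 0],
    [161, 228, 0, 0, 0, -0.11, 0],
    [190, 268, 0, 0, 0, -0.13, 0],
    [218, 308, 0, 0, 0, -0.15, 0],
    [246, 348, 0, 0, 0, -0.17, 0],
    [275, 388, 0, 0, 0, -0.19, 0],
    [303, 428, 0, 0, 0, -0.21, 0],
    [322, 455, 0, 0, 0, -0.225, 0],
  ],
)

```text
clock: 1.3
tcp_pos: [0.4925, -0.2015, 0.2315]
orientation: [3.141, 0.055, 0.0]
contact_force: [1.0, -0.5, 0.1]
grip_width: 0.0001
```

>>> play_rows(
  plan=[
    [10, 13, -15, 0, 0, 0, 0],
    [19, 24, -40, 0, 0, 0, 0],
    [19, 24, -70, 0, 0, 0, 0],
    [19, 24, -90, 0, 0, 0, 0],
    [19, 24, -100, 0, 0, 0, 0],
    [19, 24, -100, 0, 0, 0, 0],
    [19, 24, -100, 0, 0, 0, 0],
  ],
)

```text
clock: 2.0
tcp_pos: [0.5113, -0.1795, 0.1321]
orientation: [3.141, 0.056, 0.002]
contact_force: [-0.6, -0.1, 0.5]
grip_width: -0.0002
```

```bash
python3 - <<'E'
from bench import r
import cv2,numpy as np
o=r.get_obs()
for k in("clock","tcp_pos","orientation","contact_force","grip_width"): print(k,np.round(o[k],4))
f=r.grab_frame("side"); cv2.imwrite("pics/s1.png",f["color"])
E
```

```text
clock 2.0
tcp_pos [ 0.5113 -0.1795  0.1321]
orientation [3.1408e+00 5.5600e-02 1.5000e-03]
contact_force [-0.5927 -0.0959  0.5239]
grip_width -0.0002
```

View pics/s1.png

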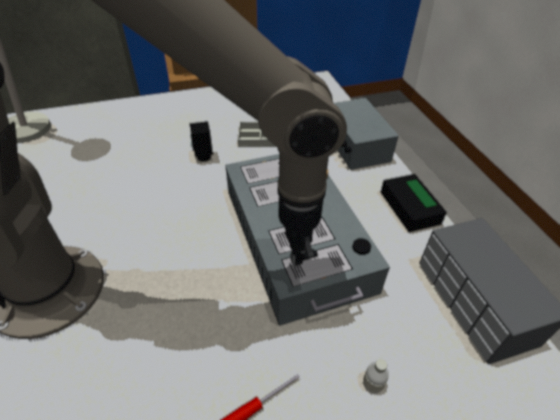

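The fingertips are shut above the near end of hatch 3, with the barrel well clear. I'll press down in small steps.

>>> play_rows(
  plan=[
    [3, 7, -12, 0, 0, 0, 0],
    [3, 7, -24, 0, 0, 0, 0],
    [3, 7, -28, 0, 0, 0, 0],
    [3, 7, -29, 0, 0, 0, 0],
    [3, 7, -30, 0, 0, 0, 0],
    [3, 7, -30, 0, 0, 0, 0],
    [3, 7, -30, 0, 0, 0, 0],
  ],
)

```text
clock: 2.75
tcp_pos: [0.514, -0.1724, 0.1016]
orientation: [3.141, 0.056, 0.001]
contact_force: [0.7, -0.3, -0.9]
grip_width: -0.0002
```

>>> play_rows(
  plan=[
    [0, 0, -0.5, 0, 0, 0, 0],
    [0, 0, -1, 0, 0, 0, 0],
    [0, 0, -1, 0, 0, 0, 0],
  ],
)

```text
clock: 3.05
tcp_pos: [0.5138, -0.1723, 0.1003]
orientation: [3.141, 0.056, 0.0]
contact_force: [0.4, -0.7, -1.3]
grip_width: 0.0001
```

>>> play_rows(
  plan=[
    [0, 0, -0.5, 0, 0, 0, 0],
    [0, 0, -1, 0, 0, 0, 0],
    [0, 0, -1, 0, 0, 0, 0],
  ],
)

```text
clock: 3.35
tcp_pos: [0.5138, -0.1723, 0.1001]
orientation: [3.141, 0.056, 0.0]
contact_force: [-3.1, 0.9, 8.0]
grip_width: -0.0003
```

At z=100.1 the tip stopped and the force reached 8 N, so hatch 3 is locked. Next is hatch 2, in finer steps.

>>> play_rows(
  plan=[
    [0, 0, 10, 0, 0, 0, 0],
    [0, 0, 25, 0, 0, 0, 0],
    [-1, 40, 25, 0, 0, 0, 0],
    [-3, 75, 25, 0, 0, 0, 0],
    [-3, 85, 20, 0, 0, 0, 0],
    [-3, 85, 8, 0, 0, 0, 0],
    [-3, 85, 3, 0, 0, 0, 0],
    [-3, 85, 2, 0, 0, 0, 0],
    [-3, 85, 2, 0, 0, 0, 0],
  ],
)

```text
clock: 4.25
tcp_pos: [0.5104, -0.0887, 0.1008]
orientation: [3.141, 0.053, -0.002]
contact_force: [-0.5, -0.6, 1.4]
grip_width: -0.0001
```

>>> play_rows(
  plan=[
    [0, 0, -0.5, 0, 0, 0, 0],
    [0, 0, -1, 0, 0, 0, 0],
    [0, 0, -1, 0, 0, 0, 0],
  ],
)

```text
clock: 4.55
tcp_pos: [0.5109, -0.0875, 0.1004]
orientation: [3.141, 0.056, 0.0]
contact_force: [0.7, 0.6, -0.2]
grip_width: -0.0003
```

>>> play_rows(
  plan=[
    [0, 0, -0.5, 0, 0, 0, 0],
    [0, 0, -0.5, 0, 0, 0, 0],
    [0, 0, -0.5, 0, 0, 0, 0],
  ],
)

```text
clock: 4.85
tcp_pos: [0.5109, -0.0875, 0.1001]
orientation: [3.141, 0.056, 0.001]
contact_force: [-1.1, -0.6, 4.2]
grip_width: -0.0002
```

>>> play_rows(
  plan=[
    [0, 0, -0.3, 0, 0, 0, 0],
    [0, 0, -0.3, 0, 0, 0, 0],
    [0, 0, -0.3, 0, 0, 0, 0],
  ],
)

```text
clock: 5.15
tcp_pos: [0.5109, -0.0874, 0.1001]
orientation: [3.141, 0.056, 0.001]
contact_force: [-2.9, -0.8, 8.7]
grip_width: -0.0001
```

Hatch 2 is locked as well: 8.7 N with no movement. On to hatch 1.

>>> play_rows(
  plan=[
    [0, 0, 10, 0, 0, 0, 0],
    [0, 0, 35, 0, 0, 0, 0],
    [-1, 40, 40, 0, 0, 0, 0],
    [-3, 80, 40, 0, 0, 0, 0],
    [-4, 120, 40, 0, 0, 0, 0],
    [-5, 145, 35, 0, 0, 0, 0],
    [-5, 150, 22, 0, 0, 0, 0],
    [-5, 150, 9, 0, 0, 0, 0],
    [-5, 150, 3, 0, 0, 0, 0],
    [-5, 150, 2, 0, 0, 0, 0],
    [-5, 150, 2, 0, 0, 0, 0],
  ],
)

```text
clock: 6.25
tcp_pos: [0.5057, 0.0614, 0.1012]
orientation: [3.141, 0.053, -0.001]
contact_force: [0.9, -0.3, -0.0]
grip_width: -0.0001
```

>>> play_rows(
  plan=[
    [0, 0, -0.5, 0, 0, 0, 0],
    [0, 0, -1, 0, 0, 0, 0],
    [0, 0, -1, 0, 0, 0, 0],
  ],
)

```text
clock: 6.55
tcp_pos: [0.506, 0.0626, 0.1008]
orientation: [3.141, 0.056, 0.001]
contact_force: [-0.3, -0.9, -0.2]
grip_width: 0.0003
```

>>> play_rows(
  plan=[
    [0, 0, -0.5, 0, 0, 0, 0],
    [0, 0, -0.5, 0, 0, 0, 0],
    [0, 0, -0.5, 0, 0, 0, 0],
  ],
)

```text
clock: 6.85
tcp_pos: [0.5058, 0.0627, 0.1001]
orientation: [3.141, 0.056, 0.0]
contact_force: [-0.3, -0.5, -0.7]
grip_width: 0.0
```

>>> play_rows(
  plan=[
    [0, 0, -0.5, 0, 0, 0, 0],
    [0, 0, -0.5, 0, 0, 0, 0],
    [0, 0, -0.5, 0, 0, 0, 0],
  ],
)

```text
clock: 7.15
tcp_pos: [0.5058, 0.0628, 0.0995]
orientation: [3.141, 0.056, 0.0]
contact_force: [-0.5, -0.4, 1.1]
grip_width: 0.0
```

>>> play_rows(
  plan=[
    [0, 0, -0.3, 0, 0, 0, 0],
    [0, 0, -0.3, 0, 0, 0, 0],
    [0, 0, -0.3, 0, 0, 0, 0],
  ],
)

```text
clock: 7.45
tcp_pos: [0.5058, 0.0627, 0.0992]
orientation: [3.141, 0.056, 0.0]
contact_force: [-0.2, -0.1, 0.8]
grip_width: 0.0002
```

The tip has sunk below 100.1 at only about 1 N, so hatch 1 seems to rock. I'll go a little further to confirm.

>>> play_rows(
  plan=[
    [0, 0, -0.5, 0, 0, 0, 0],
    [0, 0, -1, 0, 0, 0, 0],
    [0, 0, -1.5, 0, 0, 0, 0],
    [0, 0, -2, 0, 0, 0, 0],
    [0, 0, -2, 0, 0, 0, 0],
  ],
)

```text
clock: 7.95
tcp_pos: [0.5057, 0.0627, 0.0971]
orientation: [-3.141, -0.056, 0.0]
contact_force: [-0.9, 0.3, 0.1]
grip_width: -0.0001
```

It rocks: the tip is 3 mm down at about 0 N. I'll push that end down in stages, moving slightly toward the pivot.

>>> play_rows(
  plan=[
    [0, 0, -2, 0, 0, 0, 0],
    [0.5, 0, -4, 0, 0, 0, 0],
    [1, 0, -6, 0, 0, 0, 0],
    [2, 0, -8, 0, 0, 0, 0],
    [2, 0, -10, 0, 0, 0, 0],
    [3, 0, -12, 0, 0, 0, 0],
    [4, 0, -14, 0, 0, 0, 0],
    [4, 0, -16, 0, 0, 0, 0],
  ],
)

```text
clock: 8.75
tcp_pos: [0.5102, 0.0628, 0.0811]
orientation: [-3.141, -0.056, -0.001]
contact_force: [-0.1, -0.4, 2.5]
grip_width: -0.0001
```

>>> play_rows(
  plan=[
    [0.5, 0, -2, 0, 0, 0, 0],
    [1, 0, -4, 0, 0, 0, 0],
    [1.5, 0, -6, 0, 0, 0, 0],
    [2, 0, -8, 0, 0, 0, 0],
    [2.5, 0, -10, 0, 0, 0, 0],
    [3, 0, -12, 0, 0, 0, 0],
    [3, 0, -14, 0, 0, 0, 0],
    [3, 0, -14, 0, 0, 0, 0],
  ],
)

```text
clock: 9.55
tcp_pos: [0.5124, 0.0626, 0.0668]
orientation: [3.141, 0.056, -0.001]
contact_force: [0.2, -0.3, 0.1]
grip_width: -0.0002
```

```bash
python3 - <<'E'
from bench import r
import cv2,numpy as np
o=r.get_obs()
for k in("clock","tcp_pos","contact_force"): print(k,np.round(o[k],4))
f=r.grab_frame("side"); cv2.imwrite("pics/s2.png",cv2.resize(f["color"][120:320,200:400],None,fx=3,fy=3))
E
```

```text
clock 9.55
tcp_pos [0.5124 0.0626 0.0668]
contact_force [ 0.2115 -0.2805  0.1427]
```

View pics/s2.png

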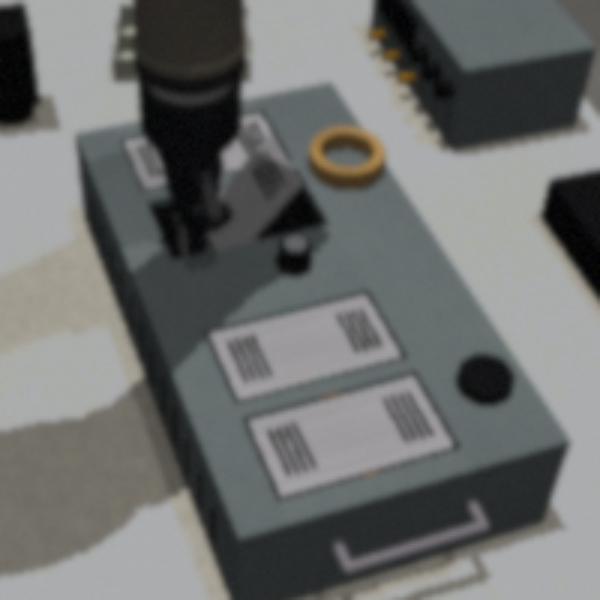

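Hatch 1's far end is up at about (275,175) in the crop, and the barrel, tape and cap are undisturbed. I'll measure the angle from depth.

```bash
cat > ang.py <<'E'
from bench import r
import cv2,numpy as np
from h import pt
a=np.radians(2.09);R=np.array([[np.cos(a),-np.sin(a)],[np.sin(a),np.cos(a)]])
for n in("side","top"):
    f=r.grab_frame(n)
    P=np.array([pt(f,u,v) for u in range(180,400) for v in range(120,300)])*1000
    q=(P[:,:2]-[573.7,-9.8])@R; x=q[:,0]+20; y=q[:,1]; z=P[:,2]
    k=(abs(y-75)<24)&(x>8)&(x<60)&(z>107)&(z<155)
    if k.sum()<10: print(n,k.sum()); continue
    l=cv2.fitLine(np.c_[x[k],z[k]].astype(np.float32),cv2.DIST_HUBER,0,.01,.01).ravel()
    print(n,k.sum(),"angle",np.degrees(np.arctan2(l[1],l[0])),"max z",z[k].max(),"x range",x[k].min(),x[k].max())
    k=(abs(y-75)<24)&(x<-5)&(x>-60)&(z<92)&(z>30)
    print("  low side n",k.sum(), "z min",z[k].min() if k.any() else None)
E
python3 ang.py
```

```text
side 269 angle 49.693787 max z 150.03644671282535 x range 8.039604248639067 43.13981361849711
  low side n 111 z min 69.98951070508386
top 12 angle -53.01658 max z 149.22497554053638 x range 35.412193557186 40.571054525140056
  low side n 0 z min None
```

The fit gives about 50°, and both the rim height and the tip geometry suggest 52–54°. I'll withdraw straight up and clear.

>>> play_rows(
  plan=[
    [-1, 0, 3, 0, 0, 0, 0],
    [-2, 0, 12, 0, 0, 0, 0],
    [-2, 0, 30, 0, 0, 0, 0],
    [-2, 0, 55, 0, 0, 0, 0],
    [-2, 0, 85, 0, 0, 0, 0],
    [-2, 0, 120, 0, 0, 0, 0],
    [-2, -35, 150, 0, 0, 0, 0],
    [-2, -75, 165, 0, 0, 0, 0],
    [-2, -115, 170, 0, 0, 0, 0],
    [-2, -155, 170, 0, 0, 0, 0],
    [-2, -195, 170, 0, 0, 0, 0],
    [-2, -230, 170, 0, 0, 0, 0],
  ],
)

```text
clock: 10.9
tcp_pos: [0.5103, -0.1694, 0.2383]
orientation: [3.141, 0.055, 0.002]
contact_force: [0.1, -0.2, 0.2]
grip_width: 0.0002
```

>>> play_rows(
  plan=[
    [-20, -40, 0, 0, 0, 0, 0],
    [-40, -80, 0, 0, 0, 0, 0],
    [-60, -115, 0, 0, 0, 0, 0],
    [-80, -150, 0, 0, 0, 0, 0],
    [-90, -170, 0, 0, 0, 0, 0],
    [-90, -170, 0, 0, 0, 0, 0],
    [-90, -170, 0, 0, 0, 0, 0],
  ],
)

```text
clock: 11.6
tcp_pos: [0.4207, -0.3371, 0.2378]
orientation: [-3.141, -0.055, -0.001]
contact_force: [-0.7, 0.8, 0.5]
grip_width: -0.0002
```

```bash
python3 ang.py; python3 - <<'E'
from bench import r
import cv2,numpy as np
o=r.get_obs(); print(o["clock"],o["tcp_pos"],o["contact_force"],abs(o["qvel"]).max())
a=np.load("top0.npz")["color"]; f=r.grab_frame("top")["color"]
cv2.imwrite("pics/t3.png",f)
g=r.grab_frame("side")["color"];cv2.imwrite("pics/s3.png",g)
d=cv2.absdiff(a,f).max(2)
for n,(u,v,s) in dict(tape=(245,157,16),cap=(343,156,12),barrel=(284,188,9),optic=(137,251,20),dropper=(424,187,12),tray=(128,180,32)).items(): print(n,(d[v-s:v+s,u-s:u+s]>40).sum())
E
```

```text
side 0
top 279 angle 49.836628 max z 149.68987137904887 x range 8.005407941137626 40.32999419672585
  low side n 252 z min 48.17530665181802
11.7 [ 0.42164776 -0.33588438  0.23756377] [ 0.25860115  0.23761464 -0.10302638] 0.007266050141600445
tape 0
cap 0
barrel 0
optic 0
dropper 0
tray 0
```

View pics/t3.png

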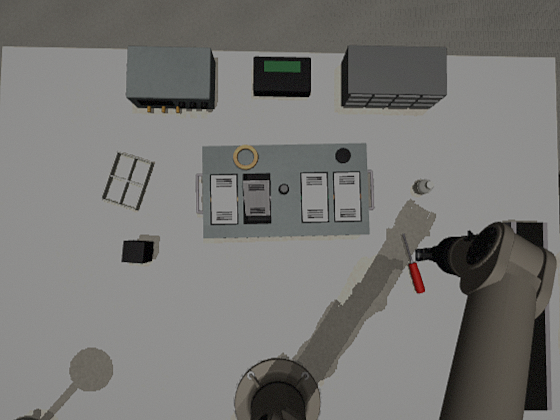

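View pics/s3.png

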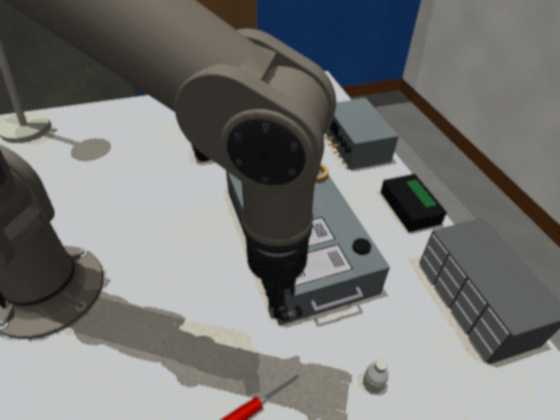

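The top view shows hatch 1 standing open (col 257, rows 175–222), the other three flush, every loose thing in place and the arm clear. I'll hand it in.

```bash
python3 -c "
from bench import r
print(r.hand_in())"
```

```text
the job is handed in; nothing more can be done
None
```

The unlocked hatch was the second from the rack's +y end (place1). It now stands open at about 50°, with its end nearest the robot down, and the job is handed in.

- **Finding it:** I pressed near the robot-side end of place3, then place2, with the fingertips shut. Both were rigid and did not move, with peak readings of 8.0 N and 8.7 N. Place1 gave way at about 1 N, so place0 did not need testing. I then pushed place1's near end down in small steps.
- **Angle:** After the arm had withdrawn, the top camera's depth fit gave 49.8°. The side view gave 49.7° while the finger was still in the bay. The raised rim height (about 150 mm) and the fingertip geometry suggested 52–54°, a few degrees more.
- **Readings that failed:** The top view's fit while the arm was in the way had only 12 points and was unusable. The side view after withdrawal was blocked by the arm, so the final angle rests on the top camera alone.
- **Loose things:** Comparing top images before and after showed no change at the tape, cap, barrel, optic, dropper or tray. I checked the screwdriver only by eye: it looked unmoved, with the gripper parked well above the bench beside it.
- **At hand-in:** The arm was clear of everything and the clock read about 11.7 s.

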